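# Open the safety-capped lamp-oil flask

## Robot

A 7-joint arm with a two-finger parallel gripper is mounted at the origin on the work surface. World frame = base frame: x ahead of the robot, y to its left, z up, the work surface at z = 0. Lengths are in m, angles in rad, forces in N, time in s.
With the tool pointing down it reaches from about 0.425 to 0.825 m from the base axis. Payload 3.6 kg.
Tool frame: the origin (TCP) lies at the very end of the fingers, on their centre line; the grasp point (between the pads) lies 19 mm behind it; z points along the fingers, y is the line along which they close (so a half turn about z gives the same grasp; the last joint's range is limited). The gripper opens to 93 mm and grips with 3 to 60 N. Pads are 15 mm wide; open, the fingers measure 128 mm over their backs; the gripper's body (75 mm by 188 mm) begins 65 mm behind the grasp point.
Start: joints at [1.24, 0.615, -0.013, 1.423, 0.008, 1.103, -0.04], TCP at [0.195, -0.62, 0.219] pointing down, gripper open.
Joint ranges: [-3.12, 3.12], [-0.3, 2.06], [-1.34, 1.32], [0.26, 2.42], [-1.36, 4.5], [0.01, 1.98], [-2.84, 2.84]. Speed limits (rad/s): [2.79, 2.79, 3.14, 3.14, 3.14, 3.14, 3.14].

## Interface

Orientations are given as a rotation vector (axis times angle).
In Python, from station import sense, snapshot, get_calibration, hand_in, boxes_of, tip_of gives the robot as it stands. The module is installed in compiled form; this text tells all that it offers.
- The arm moves only by the tool arm_command, never from a script. Its argument "series" is one flat list of numbers, 4 for each row, row after row: the shift along the tool's x, y, z as a fraction of full scale, then the turn about the tool's z as a fraction of full scale. A call has 1 to 10 rows; each row is the pose to reach, as a shift and turn from the pose commanded when the call began, along the tool's axes at that moment, turning the shorter way round; what a row does not reach only later rows make up. Full scale, the value 1, is 20 cm for a shift and pi rad for a turn. A row lasts 1/10 s, in which the tool goes at most 50 mm and 8.59 degrees, less where a joint would pass 70% of its speed; a pose out of reach is approached as far as the arm can. A call with a number of a shift or a turn outside -1 to 1 is refused whole. A call with a gripper value outside its range is refused whole. "gripper" is the closure, from -1 (fully open) to 1 (shut), set as the call begins (left out, the last holds). The fingers move at their own pace and stop on an object; "force" is the grip in N (left out, the last holds). Time passes only in rows, so rows that repeat a pose let the fingers close. It gives the time, the measured TCP pose, the force, the opening and the grip force at its end, in the units of the state.
- sense(): the state, without advancing time (a new reading comes with each control period).
- snapshot(name): name is "scene" or "top" or "wrist"; returns the picture (384x512x3 uint8, red, green, blue); there is no depth.
- get_calibration(name): a dict with "intrinsics" (3x3 intrinsics, pixels), "position" and "attitude" of the camera in the world; the wrist camera has in their place "tool_from_camera" (4x4, takes a point from camera to tool coordinates, whose origin is the TCP and whose axes are the flange's). Camera axes: x right, y down, z forward; pixel columns grow to the right and rows downward; lengths in m; the calibration is good to about 2 mm. A picture is of the moment at which its call begins: read the wrist's pose just before it. get_calibration takes no time and is no camera call.
- hand_in(): hands the job in; it is judged then, once.
Trained networks look in the newest picture that a camera, given by its name, has taken for a name from the list of things; names that differ only in an ending like _2 or _b are one class to them, and where a whole thing is asked for, a point or a joint stands for the part that bears it (a point fixed in the world has none). Each returns a list of dicts, best first, with "confidence" (0 to 1); they miss things now and then, are a little off and sometimes report something else, mostly with a low value. They report only what shows in the picture. A call takes as long as a camera call. They do not tell look-alikes from the thing itself.
- boxes_of(camera, thing): "rect" ([centre column, centre row, width, height] in pixels, round what is visible of it).
- tip_of(camera, thing): "uv" ([column, row] in pixels: a listed point, or the origin of a listed thing).
The state is a dict: "time": time; "joint_pos": joint angles; "joint_vel": joint speeds; "tau": joint torques, N m; "tcp_pos": TCP position; "tcp_rot": TCP orientation; "contact_force": force on the tool from outside, world axes, zero at the start; "moment": the same for the moment, N m; "width": opening from 0.0 (shut) to 1.0 (fully open); "finger_force": force on a finger pad.
Only numpy, scipy, OpenCV 4.12 (cv2) and the standard library are available. Lean on these libraries where they do the work, as an engineer would, in place of code of your own. Each camera call takes 0.05 s, during which the arm holds its last target. There are 200 camera calls.

## Task

Open the lamp-oil flask that has the wide black push-and-turn safety cap (the other bottles have corks): press the cap down, keep it pressed while twisting it anticlockwise about a quarter turn until it comes free, then lift it straight up. Finish while still holding the cap level and still in the gripper, straight above the flask with its rim roughly 5 to 10 cm clear of the mouth; do not put it down or let go, and leave everything else on the table where it stands.

Things in the scene. Friction and masses are not known exactly. Their poses are not given: they have to be found in the camera images.
- flask: White glazed lamp-oil flask, 80 mm diameter, in a 104 x 104 x 36 mm wooden holder, both fixed to the table. The one bottle with a wide black cap; others have narrow corks. Origin: centre of the holder's underside on the table; z up along the axis. Shoulder slopes from 80 mm height (radius 40 mm) to 110 mm (radius 20 mm); a 34 mm wide neck rises to 150 mm.
- flask_mouth (a point): Centre of the neck's upper end, 150 mm above the table, on the flask's axis. The neck carries two short lugs that hold the closed cap down, a tooth that stops it turning more than about 8 degrees unless pressed, and a stop against turning clockwise.
- cap: Black ribbed push-and-turn cap, round, 56 mm diameter, 36.5 mm high, about 40 g, loose, closed on the neck. Origin: centre of its lower rim (122 mm above the table when closed, 12 mm above the shoulder); z up. Can be gripped round its side from above at any yaw. Its two inner lugs lie on its x axis, which starts along the flask's x axis (within 4 degrees).
- cap_top (a point): Centre of the cap's flat top, 158.5 mm above the table when closed. Pressed down 4 to 7 mm (6 is good; 7 is the end) the cap can be turned anticlockwise seen from above. At 65 to 110 degrees of turn (best 80 to 90; then a hard stop) it is free and lifts straight up: lugs clear after 10 mm, whole cap after 35 mm.
- liner (a joint): Spring-loaded sealing disc in the neck, pressed by the cap, in m: 0 with the cap closed, 0.007 pressed fully down, -0.0015 when the cap is off. The spring pushes with 6.5 N at 0 and 1 N more for each mm.
- cork_bottle_tall: loose white glazed bottle, 185 high, 74 mm diameter, narrow cork stopper. A bystander, to be left alone. Origin: centre of its underside.
- cork_bottle_small: loose white glazed bottle, 150 high, 66 mm diameter, narrow cork stopper. A bystander, to be left alone. Origin: centre of its underside.
- honey_jar: loose amber honey jar with brass lid, 85 high, 68 mm diameter. A bystander, to be left alone. Origin: centre of its underside.
- bowl: loose white bowl, 60 high, 120 mm diameter. A bystander, to be left alone. Origin: centre of its underside.
- saucer: loose blue saucer, 20 high, 130 mm diameter. A bystander, to be left alone. Origin: centre of its underside.
- tumbler: loose blue handleless cup, 90 high, 74 mm diameter. A bystander, to be left alone. Origin: centre of its underside.
- gourd: loose yellow gourd with stalk, 66 high, 92 mm diameter. A bystander, to be left alone. Origin: centre of its underside.
- wooden_spoon: loose wooden spoon lying flat. A bystander, to be left alone. Origin: on the table under it, towards its middle.
Not all that is in view belongs to the job. What is shaped like the flask but orange or turquoise is not meant.

How it is judged:
On the way, in this order (a step that is already met when the one before it is completed fails the run):
1. the cap is pressed down on its neck against the spring (value of joint liner above 0.0035 m and horizontal distance between cap and flask_mouth below 0.006 m), for 0.1 s.
2. the cap is twisted out of its lock, still on the neck (angle between the x axis of cap and the x axis of flask, either way round above 0.95 rad and z of cap in the frame of flask_mouth below -0.015 m and horizontal distance between cap and flask_mouth below 0.008 m), for 0.1 s.
At the end, for the whole second after the job is handed in: The cap is held by the fingers (over 1 N) and still (under 0.03 m/s), its rim 30 to 140 mm above the flask's mouth and within 35 mm of the flask's axis sideways, tilted less than 0.3 rad, not touching the flask (z of cap in the frame of flask_mouth between 0.03 and 0.14 m and horizontal distance between cap and flask_mouth below 0.035 m and angle between cap's own z axis and vertical below 0.3 rad and linear speed of cap below 0.03 m/s and contact force between cap and the fingers above 1 N and contact force between cap and flask below 0.2 N and value of joint liner below 0.001 m); the arm keeps its last pose, push and grip.
It fails at once if a bystander is shifted by more than 25 mm (distance of any of cork_bottle_tall, cork_bottle_small, honey_jar, bowl, saucer, tumbler, gourd, wooden_spoon from where it was at the start of the episode above 0.025 m).
It fails at once if the cap is dropped or carried away from the flask (horizontal distance between cap and flask_mouth above 0.12 m).
It also fails if it takes over 38 s, if anything falls off the work surface, if the arm or the gripper's body presses on something with over 40 N, if the wrist force passes 120 N, or if a joint passes its speed limit or range.

## Working session

There is one attempt and no reset: what is moved stays moved. The work goes in short steps, Python scripts to look and compute and a tool call to move; the robot and the scene stay as the last step left them, time stands still between calls to the robot, and variables do not carry over. Pictures are saved under pics/ and viewed, at most 10 in all, crops included, and the job is handed in when it is done.

Besides the shell and the picture viewer there is one more tool, called after "Emit:" as name(argument=value, ...) on one line, values as JSON. arm_command: Moves the arm, as the interface text tells. Shift numbers are shares of 20 cm and turn numbers shares of pi rad, none past 1 either way. Its arguments: {"type":"object","properties":{"series":{"type":"array","items":{"type":"number"}},"gripper":{"type":"number"},"force":{"type":"number"}},"required":["series"]}

```bash
mkdir -p pics; cat > h.py <<'E'
import numpy as np, cv2
from scipy.spatial.transform import Rotation as R
from station import *
def cam(n,s=None):
    c=get_calibration(n);K=np.array(c["intrinsics"])
    if n=="wrist":
        T=np.array(c["tool_from_camera"]);Rt=R.from_rotvec(s["tcp_rot"]).as_matrix()
        return K,Rt@T[:3,3]+s["tcp_pos"],Rt@T[:3,:3]
    a=np.array(c["attitude"])
    Rm=a if a.shape==(3,3) else R.from_rotvec(a).as_matrix()
    return K,np.array(c["position"]),Rm
def ray(n,uv,s=None):
    K,p,Rm=cam(n,s);return p,Rm@np.linalg.solve(K,[uv[0],uv[1],1])
def at_z(n,uv,z,s=None):
    p,d=ray(n,uv,s);return p+d*(z-p[2])/d[2]
def proj(n,P,s=None):
    K,p,Rm=cam(n,s);q=K@Rm.T@(np.array(P)-p);return q[:2]/q[2]
E
python3 - <<'E'
from h import *
s=sense();print(s)
for n in("scene","top"):
    print(get_calibration(n))
    im=snapshot(n);cv2.imwrite(f"pics/{n}0.png",im[...,::-1])
    for f,k in((boxes_of,"rect"),(tip_of,"uv")):
        for t in("flask","cap","cap_top"):
            print(n,t,[(np.round(d[k],1).tolist(),round(d["confidence"],2)) + ((at_z(n,d[k],.1585).round(3).tolist(),) if t=="cap_top" and k=="uv" else ()) for d in f(n,t)])
E
```

```text
{'time': 0.0, 'joint_pos': array([ 1.23946848,  0.61591728, -0.01260594,  1.4248825 ,  0.0080943 ,
        1.10338995, -0.0404236 ]), 'joint_vel': array([ 5.25275826e-04,  7.57733751e-04,  4.78070771e-04, -1.28427027e-03,
        1.27053524e-03,  5.80903004e-05, -1.05677182e-03]), 'tau': array([-6.80450757e-04, -4.58938408e+01,  2.08931831e-01, -1.65746284e+01,
       -6.11149566e-02,  2.05077510e-02,  2.48077049e-04]), 'tcp_pos': array([ 0.19485277, -0.61928316,  0.21748789]), 'tcp_rot': array([-3.10268359e+00, -4.76638629e-01,  6.64823426e-04]), 'contact_force': array([-0.27702988,  0.78551135,  0.66059919]), 'moment': array([0.03090656, 0.00546275, 0.02575094]), 'finger_force': 0.0, 'width': 1.0007443043875799}
{'intrinsics': array([[465.90733417,   0.        , 251.83033925],
       [  0.        , 465.90733417, 195.46542069],
       [  0.        ,   0.        ,   1.        ]]), 'position': array([ 1.49282009, -0.18497552,  0.77875167]), 'attitude': array([-1.73369465, -1.46639344,  0.77286078])}
scene flask [([252.9, 232.2, 51.6, 48.7], 0.97), ([299.1, 169.5, 43.9, 54.4], 0.9), ([
[... 400 characters left out ...]
55.4, 188.9], 0.66, [0.554, -0.008, 0.158])]
{'intrinsics': array([[383.95835833,   0.        , 252.8122564 ],
       [  0.        , 383.95835833, 191.6303132 ],
       [  0.        ,   0.        ,   1.        ]]), 'position': array([ 3.40653495e-01, -6.92044242e-04,  1.07512797e+00]), 'attitude': array([-2.07871636,  2.14542477, -0.22052087])}
top flask [([247.5, 130.5, 48.4, 51.4], 0.7), ([254.6, 192.0, 54.1, 48.8], 0.69), ([189.4, 280.4, 51.8, 55.5], 0.57)]
top cap [([254.4, 182.8, 26.0, 25.5], 0.6), ([254.0, 192.1, 57.0, 47.0], 0.15)]
top cap_top [([255.8, 182.1, 21.0, 28.2], 0.89)]
top flask [([248.0, 131.7], 0.77), ([192.1, 279.4], 0.62)]
top cap [([253.5, 185.0], 0.95)]
top cap_top []
```

```bash
python3 - <<'E'
import cv2,numpy as np
a=cv2.imread("pics/scene0.png");b=cv2.imread("pics/top0.png")
c=np.vstack([a[60:360],b[60:360]]);cv2.imwrite("pics/both.png",c)
x=cv2.resize(b[140:240,205:305],(500,500),interpolation=3);y=cv2.resize(a[150:270,220:300],(333,500),interpolation=3)
cv2.imwrite("pics/crop.png",np.hstack([x,y[:, :290]]))
E
```

```text
(no output)
```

View pics/both.png

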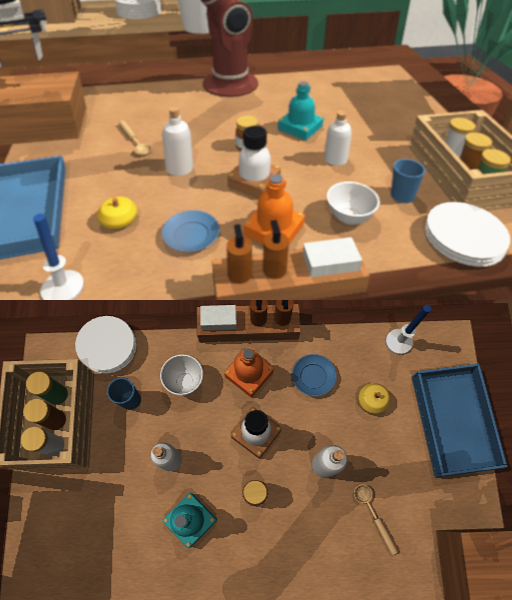

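View pics/crop.png

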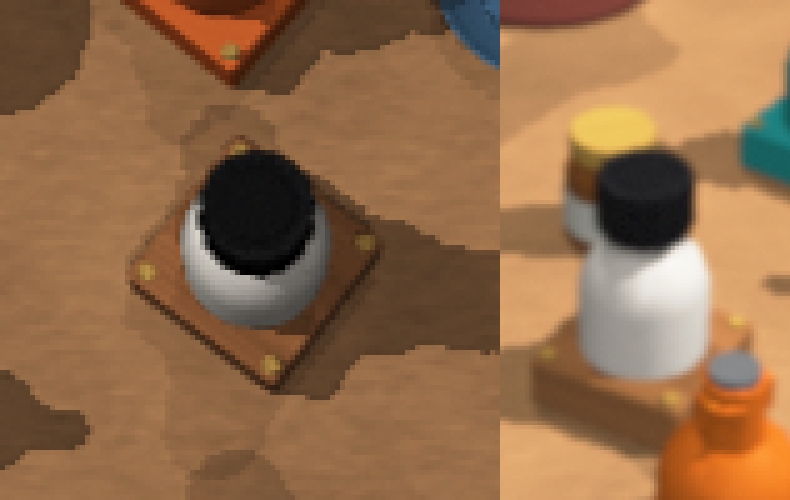

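The candidates are orange (top 248,131), turquoise (190,280) and white with a black cap (255,183). Only the last fits: white glaze, wide black cap, wooden holder. The crop confirms it. The two cork bottles are at about (165,217) and (330,221).

```bash
cat > tri.py <<'E'
from h import *
s=sense();Rt=R.from_rotvec(s["tcp_rot"]).as_matrix();print("tool axes\n",Rt.round(3),s["tcp_pos"].round(4))
E
python3 - <<'E'
exec(open('tri.py').read())
print("top cap_top",at_z("top",[255.8,182.1-0],.1585),"cap",at_z("top",[253.5,185],.122))
print("scene cap_top",at_z("scene",[255.4,188.9],.1585),"cap",at_z("scene",[254.7,203.5],.122))
# black blob of cap top view: crop circle top centre (256,199)/5+(205,140)
print("crop circle",at_z("top",[205+256/5,140+200/5],.1585))
# corner brass screws -> holder centre at z=.036
c=[at_z("top",[205+u/5,140+v/5],.036) for u,v in((240,147),(366,243),(271,365),(146,271))]
print(np.array(c).round(3),np.mean(c,0))
for n,u in(("tall",(325,466-240)),("small",(165,217)),("jar",(255,252)),("orange",(250,122))): print(n,at_z("top",u,.15).round(3))
print("delta tool to (.553,-.008,.25)",Rt.T@(np.array([.553,-.008,.25])-s["tcp_pos"]))
E
```

```text
tool axes
 [[ 0.954  0.3    0.   ]
 [ 0.3   -0.954 -0.   ]
 [ 0.     0.    -1.   ]] [ 0.1951 -0.62    0.2187]
top cap_top [ 0.55721456 -0.01233851  0.1585    ] cap [ 0.55844421 -0.00669998  0.122     ]
scene cap_top [ 0.55352859 -0.00759423  0.1585    ] cap [ 0.56320393 -0.01059382  0.122     ]
crop circle [ 0.56247696 -0.01349433  0.1585    ]
[[ 0.623 -0.007  0.036]
 [ 0.566 -0.075  0.036]
 [ 0.499 -0.02   0.036]
 [ 0.554  0.047  0.036]] [ 0.56037179 -0.01400548  0.036     ]
tall [ 0.445 -0.176  0.15 ]
small [0.479 0.211 0.15 ]
jar [ 0.388 -0.005  0.15 ]
orange [ 0.718 -0.003  0.15 ]
delta tool to (.553,-.008,.25) [ 0.52511011 -0.47638445 -0.03131715]
```

Emit:
arm_command(series=[0.2,-0.17,-0.1,0,0.4,-0.35,-0.2,0,0.6,-0.52,-0.2,0,0.886,-0.783,-0.2,0,0.886,-0.783,-0.2,0,0.886,-0.783,-0.2,0], gripper=-1, force=45)

```text
time: 1.3
tcp_pos: [0.3223, -0.4109, 0.2594]
tcp_rot: [-3.099, -0.496, -0.006]
contact_force: [-0.2, -0.3, 0.9]
width: 0.996
finger_force: 0.0
```

Emit:
arm_command(series=[0.886,-0.783,0,0,0.886,-0.783,0,0,0.886,-0.783,0,0,0.886,-0.783,0,0,0.886,-0.783,0,0])

```text
time: 1.8
tcp_pos: [0.4407, -0.2123, 0.2591]
tcp_rot: [-3.104, -0.481, -0.002]
contact_force: [1.5, -0.1, 0.3]
width: 0.998
finger_force: 0.0
```

Emit:
arm_command(series=[0.886,-0.783,0,0,0.886,-0.783,0,0,0.886,-0.783,0,0,0.886,-0.783,0,0,0.886,-0.783,0,0,0.886,-0.783,0,0,0.886,-0.783,0,0,0.886,-0.783,0,0])

```text
time: 2.6
tcp_pos: [0.5607, -0.0147, 0.2585]
tcp_rot: [3.104, 0.472, -0.001]
contact_force: [-0.0, 0.5, -0.1]
width: 0.997
finger_force: 0.0
```

```bash
python3 - <<'E'
exec(open('tri.py').read())
print(s["time"],s["joint_pos"].round(2),s["contact_force"].round(2))
im=snapshot("wrist");cv2.imwrite("pics/w1.png",im[...,::-1])
print(cam("wrist",s)[1:])
for f,k in((boxes_of,"rect"),(tip_of,"uv")):
    for t,z in(("cap",.122),("cap_top",.1585),("flask",0)):
        for d in f("wrist",t): print(k,t,round(d["confidence"],2),np.round(d[k],1),at_z("wrist",d[k][:2],z,s).round(4))
for P in([.561,-.0125,.1585],s["tcp_pos"]): print(proj("wrist",P,s))
E
```

```text
tool axes
 [[ 0.955  0.297 -0.001]
 [ 0.297 -0.955 -0.002]
 [-0.001  0.001 -1.   ]] [ 0.5607 -0.0147  0.2585]
2.6 [ 0.1   0.44 -0.18  1.62  0.09  1.08 -1.37] [-0.02  0.53 -0.11]
(array([0.62536968, 0.0060487 , 0.42429457]), array([[ 0.29722092, -0.92541405, -0.23509267],
       [-0.95480762, -0.28769389, -0.07466344],
       [ 0.00145987,  0.24665981, -0.96910103]]))
rect cap 0.73 [254.4 187.6  61.1  67.1] [ 0.5548 -0.0136  0.122 ]
rect cap_top 0.62 [255.2 187.2  62.7  61.7] [ 0.5639 -0.0119  0.1585]
rect flask 0.9 [104.2 248.6  37.1  34.1] [0.3627 0.1739 0.    ]
rect flask 0.78 [252.5 153.5 104.6  81.4] [ 0.5739 -0.004   0.    ]
rect flask 0.57 [288.9  43.  118.   85.9] [ 0.7275 -0.0071  0.    ]
rect flask 0.18 [251.8 185.4  66.7  58.2] [ 0.5284 -0.0169  0.    ]
uv cap 0.66 [253.8 181.6] [ 0.5609 -0.0111  0.122 ]
uv cap_top 0.93 [251.3 193.7] [ 0.5569 -0.0102  0.1585]
uv flask 0.95 [ 99.5 269.7] [0.3241 0.1747 0.    ]
uv flask 0.9 [283.9  28.1] [0.7424 0.0049 0.    ]
uv flask 0.79 [253.3 161.5] [ 0.5631 -0.0086  0.    ]
[254.91530668 190.32437619]
[257.46911601 232.3174364 ]
```

View pics/w1.png

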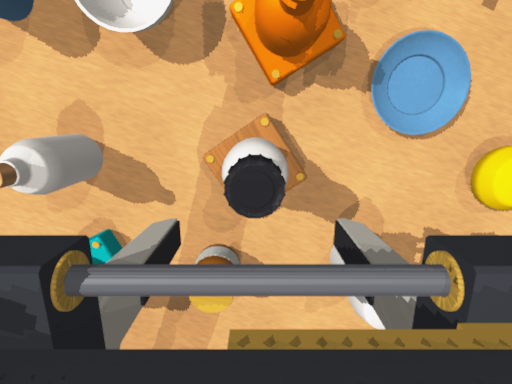

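The wrist view shows the black cap at about (255,187) on the white flask, with the orange one above at (290,40). I'll fit the cap's known cylinder outline to refine its position.

```bash
cat > fit.py <<'E'
from h import *
from scipy.optimize import minimize
def fit(n,im,box,s,z0=.122,x0=(.561,-.0125),thr=75):
    c,r,w,h=box;m=np.zeros(im.shape[:2],np.uint8)
    a=slice(int(r-h/2),int(r+h/2)),slice(int(c-w/2),int(c+w/2));m[a]=(im[a].max(2)<thr)
    th=np.linspace(0,2*np.pi,60)
    def sil(x,k=4):
        P=[proj(n,[x[0]+.028*np.cos(t),x[1]+.028*np.sin(t),z],s) for z in(z0,z0+.0365) for t in th]
        o=np.zeros((m.shape[0]*k,m.shape[1]*k),np.uint8)
        cv2.fillConvexPoly(o,cv2.convexHull(((np.array(P)+.5)*k).round().astype(np.int32)),1);return o
    M=cv2.resize(m,None,fx=4,fy=4,interpolation=0)
    f=lambda x:1-(sil(x)&M).sum()/(sil(x)|M).sum()
    q=minimize(f,x0,method="Nelder-Mead",options=dict(initial_simplex=[x0,(x0[0]+.006,x0[1]),(x0[0],x0[1]+.006)],xatol=1e-4,fatol=1e-4))
    return q.x,1-q.fun
E
python3 - <<'E'
from fit import *
s=sense()
for n,b in(("wrist",(255,187,80,76)),("top",(255,183,34,32)),("scene",(254,199,32,34))):
    f={"wrist":"w1","top":"top0","scene":"scene0"}[n]
    im=cv2.imread(f"pics/{f}.png")
    for thr in (60,80): print(n,fit(n,im,b,s,thr=thr))
E
```

```text
Traceback (most recent call last):
  File "fit.py", line 13, in fit
    q=minimize(f,x0,method="Nelder-Mead",options=dict(initial_simplex=[x0,(x0[0]+.006,x0[1]),(x0[0],x0[1]+.006)],xatol=1e-4,fatol=1e-4))
  File "fit.py", line 12, in <lambda>
    f=lambda x:1-(sil(x)&M).sum()/(sil(x)|M).sum()
                  ~~~^^^
  File "fit.py", line 8, in sil
    P=[proj(n,[x[0]+.028*np.cos(t),x[1]+.028*np.sin(t),z],s) for z in(z0,z0+.0365) for t in th]
       ~~~~^^^^^^^^^^^^^^^^^^^^^^^^^^^^^^^^^^^^^^^^^^^^^^^^^
  File "h.py", line 17, in proj
    K,p,Rm=cam(n,s);q=K@Rm.T@(np.array(P)-p);return q[:2]/q[2]
           ~~~^^^^^
  File "h.py", line 5, in cam
    c=get_calibration(n);K=np.array(c["intrinsics"])
ValueError: time passes only in moves, steps and waits
```

```bash
sed -i 's/^def cam(n,s=None):/from functools import lru_cache\nget_cal=lru_cache(get_calibration)\ndef cam(n,s=None):/; s/c=get_calibration(n)/c=get_cal(n)/' h.py
python3 - <<'E'
from fit import *
s=sense();print(s["time"])
for n,b in(("wrist",(255,187,80,76)),("top",(255,183,34,32)),("scene",(254,199,32,34))):
    f={"wrist":"w1","top":"top0","scene":"scene0"}[n]
    im=cv2.imread(f"pics/{f}.png")
    for thr in (60,80): print(n,fit(n,im,b,s,thr=thr))
E
```

```text
2.95
wrist (array([ 0.56266742, -0.00942666]), np.float64(0.9348338022298635))
wrist (array([ 0.56242242, -0.00958366]), np.float64(0.967602949705858))
top (array([ 0.56137071, -0.01272907]), np.float64(0.9592931937172775))
top (array([ 0.56136528, -0.01266857]), np.float64(0.8859116351077766))
scene (array([ 0.56059937, -0.01256006]), np.float64(0.8665223665223665))
scene (array([ 0.56281222, -0.01261595]), np.float64(0.9080978389931132))
```

Emit:
arm_command(series=[0,0,0,-0.05,0,0,0,-0.1,0,0,0,-0.15,0,0,0,-0.2,0,0,0,-0.25,0,0,0,-0.3,0,0,0,-0.35,0,0,0,-0.4,0,0,0,-0.45,0,0,0,-0.5])

```text
time: 3.95
tcp_pos: [0.5611, -0.0126, 0.2587]
tcp_rot: [1.94, 2.471, -0.0]
contact_force: [0.3, 0.3, -1.0]
width: 0.998
finger_force: 0.0
```

Emit:
arm_command(series=[0,0,0,0,0,0,0,0,0,0,0,0])

```text
time: 4.25
tcp_pos: [0.5611, -0.0124, 0.2587]
tcp_rot: [1.95, 2.463, -0.0]
contact_force: [0.2, -0.2, 0.0]
width: 0.999
finger_force: 0.0
```

```bash
python3 - <<'E'
from fit import *
s=sense();print(s["time"],s["joint_pos"].round(2),s["tcp_pos"])
Rb=R.from_rotvec(s["tcp_rot"]).as_matrix();print(Rb.round(3))
im=snapshot("wrist");cv2.imwrite("pics/w2.png",im[...,::-1])
b=boxes_of("wrist","cap_top");print(b[:2])
c=b[0]["rect"]
for thr in(60,80):
    p2,q=fit("wrist",im,(c[0],c[1],80,76),s,thr=thr);print(p2,q)
p1=np.array([.5625,-.0095]);t=np.deg2rad(17.25)
R1=np.array([[.955,.297],[.297,-.955]]);R2=Rb[:2,:2]
A=np.vstack([np.hstack([np.eye(2),R1]),np.hstack([np.eye(2),R2])])
print(np.linalg.solve(A,np.r_[p1,p2]))
E
```

```text
4.25 [ 0.34  0.49 -0.56  1.62  0.28  1.12 -0.05] [ 0.56114881 -0.01240581  0.25873325]
[[-0.23   0.973  0.   ]
 [ 0.973  0.23  -0.   ]
 [-0.     0.    -1.   ]]
[{'rect': [257.4, 187.4, 66.1, 56.1], 'confidence': 0.86}]
[ 0.56132849 -0.01116318] 0.9374297489696516
[ 0.56124096 -0.01128417] 0.9639222176251552
[ 5.62827010e-01 -1.10672499e-02  1.53142941e-04 -1.59347271e-03]
```

Emit:
arm_command(series=[0.002,0.0035,0,0.05,0.002,0.0035,0,0.1,0.002,0.0035,0,0.15,0.002,0.0035,0,0.2,0.002,0.0035,0,0.25,0.002,0.0035,0,0.3,0.002,0.0035,0,0.35,0.002,0.0035,0,0.4,0.002,0.0035,0,0.45,0.002,0.0035,0,0.5])

```text
time: 5.35
tcp_pos: [0.5618, -0.0115, 0.2588]
tcp_rot: [-3.107, -0.466, -0.0]
contact_force: [-0.3, -1.1, 0.6]
width: 1.001
finger_force: 0.0
```

Emit:
arm_command(series=[0,0,0,0,0,0,0.15,0,0,0,0.3,0,0,0,0.42,0,0,0,0.54,0,0,0,0.6,0,0,0,0.65,0,0,0,0.65,0,0,0,0.65,0])

```text
time: 6.25
tcp_pos: [0.5624, -0.0117, 0.1294]
tcp_rot: [3.105, 0.478, 0.002]
contact_force: [-1.1, 0.2, -0.3]
width: 0.999
finger_force: 0.0
```

```bash
python3 - <<'E'
from h import *
s=sense();print(s["time"],s["joint_pos"].round(2),s["tcp_pos"],s["contact_force"])
im=snapshot("wrist");cv2.imwrite("pics/w3.png",im[...,::-1])
print(proj("wrist",[.5617,-.0118,.1585],s))
E
```

```text
6.25 [ 0.08  0.59 -0.16  1.79  0.12  0.78 -1.4 ] [ 0.56244234 -0.01171578  0.12941912] [-1.10371881  0.20669504 -0.27343752]
[257.33287294 255.44225116]
```

View pics/w3.png

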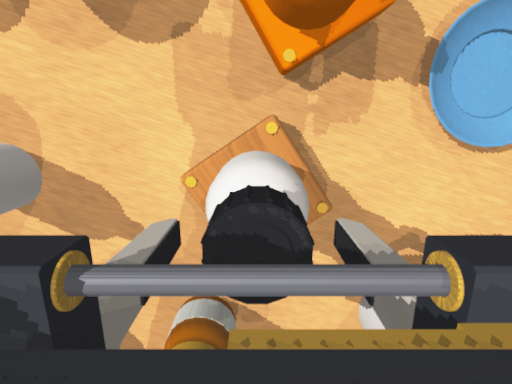

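The wrist view shows the cap centred between the open fingers (column about 258, fingers at 180 and 335). Closing.

Emit:
arm_command(series=[0,0,0,0,0,0,0,0,0,0,0,0,0,0,0,0,0,0,0,0,0,0,0,0,0,0,0,0,0,0,0,0], gripper=1, force=45)

```text
time: 7.1
tcp_pos: [0.5618, -0.0119, 0.1287]
tcp_rot: [3.105, 0.477, 0.0]
contact_force: [1.2, -0.3, 0.7]
width: 0.6
finger_force: 45.0
```

Emit:
arm_command(series=[0,0,0.01,0,0,0,0.02,0,0,0,0.03,0,0,0,0.03,0,0,0,0.03,0,0,0,0.03,0])

```text
time: 7.7
tcp_pos: [0.5619, -0.0119, 0.1244]
tcp_rot: [3.105, 0.477, 0.001]
contact_force: [-3.5, -0.7, 9.6]
width: 0.603
finger_force: 45.0
```

Emit:
arm_command(series=[0,0,0.01,0,0,0,0.01,0,0,0,0.01,0,0,0,0.01,0])

```text
time: 8.1
tcp_pos: [0.5619, -0.0119, 0.1241]
tcp_rot: [3.104, 0.476, 0.002]
contact_force: [-6.7, -1.5, 19.4]
width: 0.597
finger_force: 45.0
```

```bash
python3 - <<'E'
from h import *
s=sense();print(s["tcp_pos"],s["contact_force"],s["moment"],s["joint_pos"].round(3))
im=snapshot("scene");cv2.imwrite("pics/s2.png",cv2.resize(im[150:270,190:320],None,fx=4.5,fy=4.5,interpolation=3)[...,::-1])
s=sense();print(s["tcp_pos"],s["contact_force"],s["moment"])
E
```

```text
[ 0.56191725 -0.01192765  0.12412281] [-6.74337005 -1.51119011 19.42349041] [-0.17237304  1.37036576 -0.03535729] [ 0.083  0.593 -0.156  1.792  0.127  0.764 -1.405]
[ 0.56193816 -0.0119587   0.12411761] [-5.77227683 -1.17365561 19.89512702] [-0.13105659  1.34538873  0.01237017]
```

View pics/s2.png

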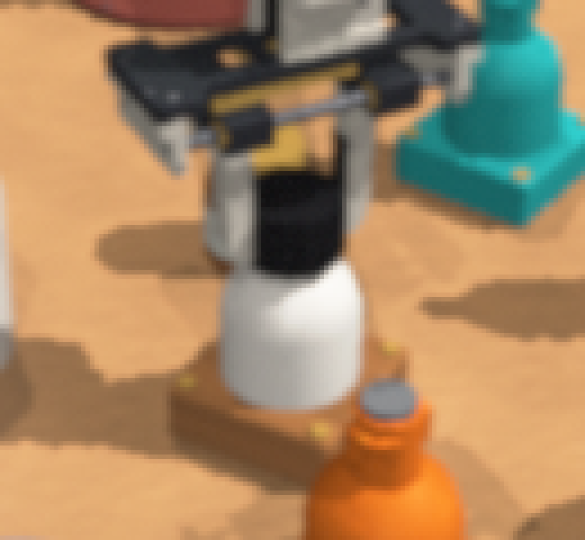

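Emit:
arm_command(series=[-0.005,0,0,0,-0.005,0,0,0,-0.005,0,0,0])

```text
time: 8.45
tcp_pos: [0.562, -0.012, 0.1241]
tcp_rot: [3.104, 0.477, 0.006]
contact_force: [-4.3, -0.5, 18.2]
width: 0.602
finger_force: 45.0
```

Emit:
arm_command(series=[-0.003,0,0,-0.025,-0.003,0,0,-0.05,-0.003,0,0,-0.075,-0.003,0,0,-0.1,-0.003,0,0,-0.1])

```text
time: 8.95
tcp_pos: [0.5629, -0.0109, 0.1242]
tcp_rot: [2.991, 0.96, 0.011]
contact_force: [-1.7, 1.4, 15.9]
width: 0.598
finger_force: 45.0
```

```bash
python3 - <<'E'
from h import *
s=sense();print(s["tcp_pos"],s["contact_force"],s["moment"],s["joint_pos"].round(3))
Rm=R.from_rotvec(s["tcp_rot"]).as_matrix();print(Rm.round(4),np.degrees(np.arctan2(Rm[1,0],Rm[0,0])))
E
```

```text
[ 0.56288961 -0.0108513   0.12418993] [-1.73780902  1.39267454 15.85022908] [0.14867716 0.49175977 0.06738788] [ 0.142  0.599 -0.249  1.793  0.2    0.768 -1.159]
[[ 0.8132  0.5819  0.0069]
 [ 0.5819 -0.8132  0.0016]
 [ 0.0066  0.0027 -1.    ]] 35.58750384911227
```

Emit:
arm_command(series=[0,0,0,-0.04,0,0,0,-0.08,0,0,0,-0.12,0,0,0,-0.16,0,0,0,-0.2,0,0,0,-0.2])

```text
time: 9.55
tcp_pos: [0.5627, -0.0105, 0.1242]
tcp_rot: [2.546, 1.837, 0.01]
contact_force: [-2.3, 0.5, 16.5]
width: 0.597
finger_force: 45.0
```

```bash
cat > st.py <<'E'
from h import *
s=sense();print(s["time"],s["tcp_pos"],s["contact_force"],s["moment"],s["joint_pos"].round(3))
Rm=R.from_rotvec(s["tcp_rot"]).as_matrix();print(Rm.round(4),np.degrees(np.arctan2(Rm[1,0],Rm[0,0])))
E
python3 st.py
```

```text
9.55 [ 0.56272386 -0.01048902  0.1242025 ] [-2.27241921  0.48029953 16.5034921 ] [0.12581122 0.54544738 0.07777294] [ 0.255  0.622 -0.43   1.789  0.344  0.799 -0.666]
[[ 0.315   0.9491  0.0066]
 [ 0.9491 -0.3151  0.002 ]
 [ 0.004   0.0056 -1.    ]] 71.63697412041388
```

Emit:
arm_command(series=[0,0,0,-0.04,0,0,0,-0.08,0,0,0,-0.12,0,0,0,-0.15,0,0,0,-0.17,0,0,0,-0.17,0,0,0,-0.17])

```text
time: 10.25
tcp_pos: [0.5624, -0.0105, 0.1242]
tcp_rot: [1.972, 2.441, 0.008]
contact_force: [-1.8, 0.9, 16.7]
width: 0.602
finger_force: 45.0
```

```bash
python3 st.py; python3 - <<'E'
from h import *
im=snapshot("wrist");cv2.imwrite("pics/w4.png",im[...,::-1])
E
```

```text
10.25 [ 0.56242061 -0.01049662  0.12419488] [-1.75624573  0.86670475 16.72365406] [0.08545243 0.55328099 0.07286119] [ 0.344  0.65  -0.579  1.787  0.462  0.837 -0.244]
[[-2.100e-01  9.777e-01  6.000e-03]
 [ 9.777e-01  2.100e-01  1.400e-03]
 [ 1.000e-04  6.200e-03 -1.000e+00]] 102.12386887374113
```

View pics/w4.png

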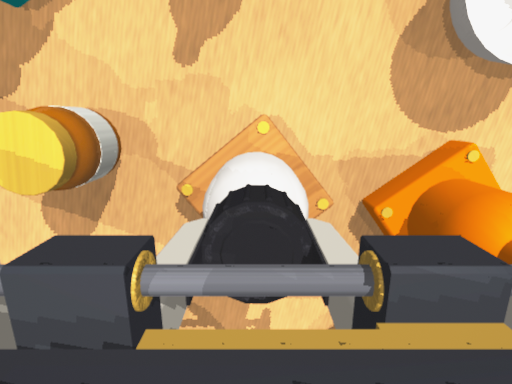

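The wrist view shows the cap firmly between the pads at (258,240). The tool has turned 85° with low moment. Lifting gently.

Emit:
arm_command(series=[0,0,-0.02,0,0,0,-0.04,0,0,0,-0.06,0,0,0,-0.08,0,0,0,-0.1,0,0,0,-0.1,0])

```text
time: 10.9
tcp_pos: [0.5605, -0.0124, 0.141]
tcp_rot: [1.976, 2.442, 0.0]
contact_force: [0.7, -0.2, 0.7]
width: 0.595
finger_force: 45.0
```

Emit:
arm_command(series=[0,0,-0.06,0,0,0,-0.12,0,0,0,-0.18,0,0,0,-0.24,0,0,0,-0.3,0,0,0,-0.36,0,0,0,-0.42,0,0,0,-0.43,0,0,0,-0.43,0,0,0,-0.43,0])

```text
time: 11.9
tcp_pos: [0.5598, -0.0124, 0.2262]
tcp_rot: [-1.975, -2.442, 0.001]
contact_force: [0.0, -0.4, -1.3]
width: 0.598
finger_force: 45.0
```

```bash
python3 st.py; python3 - <<'E'
from h import *
im=snapshot("scene");cv2.imwrite("pics/s3.png",cv2.resize(im[90:290,150:350],None,fx=3,fy=3,interpolation=3)[...,::-1])
E
```

```text
11.9 [ 0.55981205 -0.01241291  0.22617417] [ 0.04022228 -0.37137798 -1.28859143] [-0.00694852 -0.10102675 -0.01480592] [ 0.393  0.535 -0.646  1.666  0.359  1.063 -0.152]
[[-2.090e-01  9.779e-01 -1.200e-03]
 [ 9.779e-01  2.090e-01 -1.000e-04]
 [ 1.000e-04 -1.200e-03 -1.000e+00]] 102.06495563389342
```

View pics/s3.png

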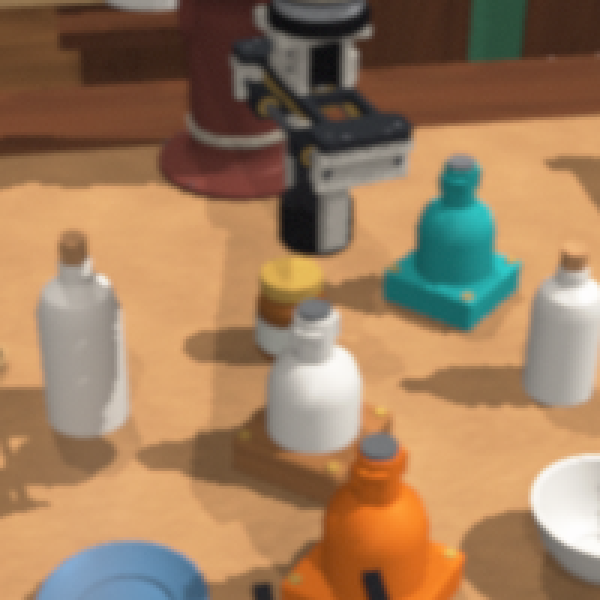

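The cap is held level at crop (316,220), straight above the bare neck at (316,310), and nothing else has moved.

```bash
python3 -c "
from station import *
print(hand_in())"
```

```text
the job is handed in; nothing more can be done
None
```

I opened the lamp-oil flask and handed the job in at about 12 s; the cap is held level in the gripper, straight above the bare neck with its rim about 7 cm clear of the mouth, but the hand-in returned no verdict.

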